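Flip the stock tags to match the trays

ROBOT

A 7-joint arm with a two-finger parallel gripper is mounted at the origin on a cart in front of the work surface, level with it; the furniture and walls round the work are solid. World frame = base frame: x ahead of the robot, y to its left, z up, the work surface at z = 0. Lengths are in m, angles in rad, forces in N, time in s.
With the tool pointing down it reaches from about 0.425 to 1.025 m from the base axis. Payload 9.4 kg.
Tool frame: the origin (TCP) lies between the finger pads; the fingertips stand 8 mm ahead of it and the grasp point (between the pads) lies 11 mm behind it (manip.nose_length is the distance from the TCP to the fingertips, in m); z points along the fingers, y is the line along which they close (so a half turn about z gives the same grasp; the last joint's range is limited). The gripper opens to 85 mm and grips with 20 to 120 N. Pads are 22 mm wide; open, the fingers measure 114 mm over their backs; the gripper's body (76 mm by 85 mm) begins 54 mm behind the grasp point. The pads swing forward as they close: fully open they stand 13 mm farther back than shut.
Start: joints at [-1.337, 0.599, -0.003, 1.599, 0.002, 0.943, -0.08], TCP at [0.222, 0.69, 0.239] pointing down, gripper open.
Joint ranges: [-2.57, 2.57], [-0.35, 1.97], [-1.29, 1.29], [0.11, 2.56], [-1.05, 4.19], [0.11, 1.86], [-2.63, 2.63]. Speed limits (rad/s): [2.22, 2.22, 3.01, 3.01, 3.14, 3.14, 3.14].

INTERFACE

Orientations are given as a rotation vector (axis times angle).
In Python, from rig import manip, hand, kin, eyes, workorder gives the robot as it stands. Calls block until the motion is done:
- manip.move_pose(position, orientation): joint-space move of the TCP to a pose.
- manip.move_l(position, ori=None, rate=0.15): straight line of the TCP; ori=None keeps the orientation; rate is the mean speed in m/s.
- manip.set_joints(angles): joint-space move.
- hand.open_gripper() and hand.grasp(): open the fingers fully, or close them until they stop; the grip force is fixed at half the most.
- manip.dwell(seconds).
- kin.ik(position, orientation): joint angles nearest the present ones, or None.
- eyes.get_image(name): name is "side" or "top" or "wrist"; returns a dict with "img" (480x640x3 uint8, red, green, blue), "fx", "fy", "cx", "cy" (pixels), "world_from_camera" (4x4, takes a point from camera to world coordinates); the wrist camera has in their place "hand_eye" (4x4, takes a point from camera to tool coordinates, whose origin is the TCP and whose axes are the flange's). Camera axes: x right, y up, looking along -z (the intrinsics and any distortion apply to the point x, -y, -z); pixel columns grow to the right and rows downward; lengths in m; the calibration is good to about 2 mm. A picture is of the moment at which its call begins: read the wrist's pose just before it. There is no depth.
A pose or a line that the arm cannot do raises manip.Unreachable and nothing moves.
- workorder.hand_in(): hands the job in; it is judged then, once.
Trained networks look in the newest picture that a camera, given by its name, has taken for a name from the list of things; names that differ only in an ending like _2 or _b are one class to them, and where a whole thing is asked for, a point or a joint stands for the part that bears it (a point fixed in the world has none). Each returns a list of dicts, best first, with "conf" (0 to 1); they miss things now and then, are a little off and sometimes report something else, mostly with a low value. They report only what shows in the picture. A call takes as long as a camera call.
- eyes.spot_in(camera, thing): "at" ([column, row] as shares, 0 to 1, of the picture: columns of its width, rows of its height, amid what is visible of it).
- eyes.spot_point(camera, thing): "at" ([column, row] as shares, 0 to 1, of the picture: columns of its width, rows of its height: a listed point, or the origin of a listed thing).
Readings, each from a call of its own:
- manip.read_clock(): time.
- manip.read_joints(): joint angles.
- manip.read_qvel(): joint speeds.
- manip.read_joint_efforts(): joint torques, N m.
- manip.read_tcp_pos(): TCP position.
- manip.read_ee_rot(): TCP orientation.
- manip.read_contact_force(): force on the tool from outside, world axes, zero at the start.
- manip.read_torque(): the same for the moment, N m.
- manip.read_width(): finger opening in m.
- manip.read_grip_force(): force on a finger pad.
Only numpy, scipy, OpenCV 4.12 (cv2) and the standard library are available. Lean on these libraries where they do the work, as an engineer would, in place of code of your own. Each camera call takes 0.05 s, during which the arm holds its last target. There are 200 camera calls.

TASK

On the stock board, each tray has a hinged tag right behind it. Push the tags over with a fingertip so that only the full trays (a part in both cells) have their tag leaning back, away from you, its round-disc face turned up; every tray that is part-filled or empty must have its tag leaning forward, towards you, the barred face turned up. Push gently and do not grip the tags, and leave the parts in the trays and the tools lying about where they are.

Things in the scene. Friction and masses are not known exactly. Their poses are not given: they have to be found in the camera images.
- board: flat grey base plate of the stock board, 200 mm (its x) by 380 mm (its y) by 12 mm thick, fixed to the bench; origin at the centre of its underside; -x edge faces the robot. Four places along its y, 90 mm apart: at each a tray in front, a tag stand behind. Keep the hand clear of the grinder close behind the board (from x = 0.65 m) and of the press handle to its right (y = -0.19 m, reaching forward).
- tag_a (a joint): tag a: plate 52 mm wide, 3 mm thick, 50 mm long from its hinge. 0 = upright; +0.6 rad = leaning back on its stop, away from the robot, round-disc face turned up; -0.6 = leaning forward on its stop, towards the robot, three-bar face turned up. Swings freely: about 60 g, falls by its own weight to the side of upright it is on; pushing takes under 1 N. Which tag is at which place varies.
- hinge_a (a point): middle of the hinge line of tag a, 72 mm above the bench; axes as the board's (tag falls to +x for positive values). The hinge lies along y. At either stop the tag's free edge is 28 mm from here horizontally and 41 mm higher. Two posts beside the plate (74 mm wide overall) reach 4 mm above this point.
- tag_b (a joint): tag b: plate 52 mm wide, 3 mm thick, 50 mm long from its hinge. 0 = upright; +0.6 rad = leaning back on its stop, away from the robot, round-disc face turned up; -0.6 = leaning forward on its stop, towards the robot, three-bar face turned up. Swings freely: about 60 g, falls by its own weight to the side of upright it is on; pushing takes under 1 N. Which tag is at which place varies.
- hinge_b (a point): middle of the hinge line of tag b, 72 mm above the bench; axes as the board's (tag falls to +x for positive values). The hinge lies along y. At either stop the tag's free edge is 28 mm from here horizontally and 41 mm higher. Two posts beside the plate (74 mm wide overall) reach 4 mm above this point.
- tag_c (a joint): tag c: plate 52 mm wide, 3 mm thick, 50 mm long from its hinge. 0 = upright; +0.6 rad = leaning back on its stop, away from the robot, round-disc face turned up; -0.6 = leaning forward on its stop, towards the robot, three-bar face turned up. Swings freely: about 60 g, falls by its own weight to the side of upright it is on; pushing takes under 1 N. Which tag is at which place varies.
- hinge_c (a point): middle of the hinge line of tag c, 72 mm above the bench; axes as the board's (tag falls to +x for positive values). The hinge lies along y. At either stop the tag's free edge is 28 mm from here horizontally and 41 mm higher. Two posts beside the plate (74 mm wide overall) reach 4 mm above this point.
- tag_d (a joint): tag d: plate 52 mm wide, 3 mm thick, 50 mm long from its hinge. 0 = upright; +0.6 rad = leaning back on its stop, away from the robot, round-disc face turned up; -0.6 = leaning forward on its stop, towards the robot, three-bar face turned up. Swings freely: about 60 g, falls by its own weight to the side of upright it is on; pushing takes under 1 N. Which tag is at which place varies.
- hinge_d (a point): middle of the hinge line of tag d, 72 mm above the bench; axes as the board's (tag falls to +x for positive values). The hinge lies along y. At either stop the tag's free edge is 28 mm from here horizontally and 41 mm higher. Two posts beside the plate (74 mm wide overall) reach 4 mm above this point.
- tray_1: open steel tray 108 (x) by 78 (y) mm, walls 24 mm high, 3 mm thick, fixed to the board; a cross wall makes two cells, centres 26.5 mm before and behind its middle. Origin: centre of its underside, 12 mm above the bench. Its tag is directly behind it, hinge 79 mm further along x. Full = a part in both cells; one or none = not full. Place varies.
- tray_2: open steel tray 108 (x) by 78 (y) mm, walls 24 mm high, 3 mm thick, fixed to the board; a cross wall makes two cells, centres 26.5 mm before and behind its middle. Origin: centre of its underside, 12 mm above the bench. Its tag is directly behind it, hinge 79 mm further along x. Full = a part in both cells; one or none = not full. Place varies.
- tray_3: open steel tray 108 (x) by 78 (y) mm, walls 24 mm high, 3 mm thick, fixed to the board; a cross wall makes two cells, centres 26.5 mm before and behind its middle. Origin: centre of its underside, 12 mm above the bench. Its tag is directly behind it, hinge 79 mm further along x. Full = a part in both cells; one or none = not full. Place varies.
- tray_4: open steel tray 108 (x) by 78 (y) mm, walls 24 mm high, 3 mm thick, fixed to the board; a cross wall makes two cells, centres 26.5 mm before and behind its middle. Origin: centre of its underside, 12 mm above the bench. Its tag is directly behind it, hinge 79 mm further along x. Full = a part in both cells; one or none = not full. Place varies.
- slug_1_mid (a point): turned steel slug standing in a tray cell, 44 mm diameter, 45 mm high; this point is its centre, half-way up; loose; not to be moved
- slug_2_mid (a point): turned steel slug standing in a tray cell, 44 mm diameter, 45 mm high; this point is its centre, half-way up; loose; not to be moved
- slug_3_mid (a point): turned steel slug standing in a tray cell, 44 mm diameter, 45 mm high; this point is its centre, half-way up; loose; not to be moved
- nut_a_mid (a point): dark hex nut lying in a tray cell, 36x41x19 mm; this point is its centre, half-way up; loose; not to be moved
- nut_b_mid (a point): dark hex nut lying in a tray cell, 36x41x19 mm; this point is its centre, half-way up; loose; not to be moved
- chalk_mid (a point): stick of soapstone 138x13x9 mm lying on the board behind the tag stands, along y; its centre; loose, leave alone
- hammer_mid (a point): club hammer lying on the bench to the right of the board, 290x121x38 mm; its centre; loose, leave alone
- wrench_mid (a point): adjustable spanner lying on the bench to the right of the board, 235x58x15 mm; its centre; loose, leave alone

How it is judged:
At the end, for the whole second after the job is handed in: each tag behind a full tray leans back (joint above 0.5 rad), each other tag leans forward (below -0.5 rad), all tags at rest (under 0.1 rad/s), and no part, soapstone, hammer or spanner lies more than 15 mm from its starting point ((((horizontal distance between hinge_a and tray_1 below 0.105 m or horizontal distance between hinge_a and tray_2 below 0.105 m) and value of joint tag_a above 0.5 rad) or (not (horizontal distance between hinge_a and tray_1 below 0.105 m or horizontal distance between hinge_a and tray_2 below 0.105 m) and value of joint tag_a below -0.5 rad)) and velocity of joint tag_a between -0.1 and 0.1 rad/s and (((horizontal distance between hinge_b and tray_1 below 0.105 m or horizontal distance between hinge_b and tray_2 below 0.105 m) and value of joint tag_b above 0.5 rad) or (not (horizontal distance between hinge_b and tray_1 below 0.105 m or horizontal distance between hinge_b and tray_2 below 0.105 m) and value of joint tag_b below -0.5 rad)) and velocity of joint tag_b between -0.1 and 0.1 rad/s and (((horizontal distance between hinge_c and tray_1 below 0.105 m or horizontal distance between hinge_c and tray_2 below 0.105 m) and value of joint tag_c above 0.5 rad) or (not (horizontal distance between hinge_c and tray_1 below 0.105 m or horizontal distance between hinge_c and tray_2 below 0.105 m) and value of joint tag_c below -0.5 rad)) and velocity of joint tag_c between -0.1 and 0.1 rad/s and (((horizontal distance between hinge_d and tray_1 below 0.105 m or horizontal distance between hinge_d and tray_2 below 0.105 m) and value of joint tag_d above 0.5 rad) or (not (horizontal distance between hinge_d and tray_1 below 0.105 m or horizontal distance between hinge_d and tray_2 below 0.105 m) and value of joint tag_d below -0.5 rad)) and velocity of joint tag_d between -0.1 and 0.1 rad/s and distance of each of slug_1_mid, slug_2_mid, slug_3_mid, nut_a_mid, nut_b_mid, chalk_mid, hammer_mid, wrench_mid from where it was at the start of the episode below 0.015 m); the robot touches nothing.
It fails at once if a part in a tray or a thing lying about is lifted or shifted by more than 20 mm (distance of any of slug_1_mid, slug_2_mid, slug_3_mid, nut_a_mid, nut_b_mid, chalk_mid, hammer_mid, wrench_mid from where it was at the start of the episode above 0.02 m).
It fails at once if a tag is gripped or pushed hard (more than 20 N) (contact force between the fingers and tag_a above 20 N or contact force between the fingers and tag_b above 20 N or contact force between the fingers and tag_c above 20 N or contact force between the fingers and tag_d above 20 N).
It also fails if it takes over 48 s, if anything falls off the work surface, if the arm or the gripper's body presses on something with over 40 N, if the wrist force passes 120 N, or if a joint passes its speed limit or range.

## Working session

There is one attempt and no reset: what is moved stays moved. The work goes in short steps, each a Python script; the robot and the scene stay as the last script left them, time stands still between calls to the robot, and variables do not carry over. Pictures are saved under pics/ and viewed, at most 10 in all, crops included, and the job is handed in when it is done.

```bash
mkdir -p pics; ls; cat > h.py <<'E'
import numpy as np, cv2
from rig import manip, hand, kin, eyes, workorder
def ray(im,at):
    u,v=at[0]*640,at[1]*480
    d=np.array([(u-im['cx'])/im['fx'],-(v-im['cy'])/im['fy'],-1.])
    T=np.array(im['world_from_camera']); return T[:3,3],T[:3,:3]@d
def on_z(im,at,z):
    o,d=ray(im,at); return o+d*(z-o[2])/d[2]
E
python3 - <<'E'
from h import *
for c in ['top','side']:
    im=eyes.get_image(c); cv2.imwrite(f'pics/{c}0.png',im['img'][:,:,::-1])
    print(c,[k for k in im],np.round(im['world_from_camera'],3).tolist())
    for t,z in [('board',0),('hinge_a',.072),('tray_1',.012),('slug_1_mid',.038),('nut_a_mid',.025),('chalk_mid',.017)]:
        for r in eyes.spot_point(c,t): print(t,round(r['conf'],2),np.round(np.array(r['at'])*[640,480]),np.round(on_z(im,r['at'],z),3))
print(manip.read_clock(),manip.read_ee_rot(),manip.nose_length)
E
```

```text
pics
top ['img', 'fx', 'fy', 'cx', 'cy', 'world_from_camera'] [[-0.016, 0.996, -0.085, 0.377], [-1.0, -0.015, 0.012, -0.026], [0.011, 0.085, 0.996, 1.427], [0.0, 0.0, 0.0, 1.0]]
board 0.88 [240. 250.] [0.477 0.152 0.   ]
hinge_a 0.9 [174. 226.] [0.526 0.286 0.072]
hinge_a 0.65 [293. 223.] [0.53  0.025 0.072]
hinge_a 0.57 [212. 226.] [0.526 0.204 0.072]
hinge_a 0.56 [253. 226.] [0.524 0.113 0.072]
tray_1 0.87 [219. 267.] [0.437 0.197 0.012]
tray_1 0.85 [175. 265.] [0.444 0.297 0.012]
tray_1 0.7 [295. 263.] [0.443 0.023 0.012]
tray_1 0.63 [257. 264.] [0.443 0.112 0.012]
slug_1_mid 0.75 [172. 275.] [0.421 0.298 0.038]
nut_a_mid 0.51 [295. 275.] [0.415 0.024 0.025]
chalk_mid 0.54 [233. 214.] [0.558 0.165 0.017]
chalk_mid 0.52 [292. 226.] [0.53  0.028 0.017]
side ['img', 'fx', 'fy', 'cx', 'cy', 'world_from_camera'] [[-0.991, -0.102, 0.083, 0.592], [0.131, -0.801, 0.584, 0.724], [0.007, 0.59, 0.807, 1.165], [0.0, 0.0, 0.0, 1.0]]
board 0.62 [326. 337.] [0.477 0.15  0.   ]
hinge_a 0.96 [311. 344.] [0.522 0.2   0.072]
hinge_a 0.92 [306. 315.] [0.524 0.122 0.072]
hinge_a 0.79 [314. 383.] [0.527 0.293 0.072]
hinge_a 0.75 [304. 278.] [0.515 0.018 0.072]
tray_1 0.94 [339. 353.] [0.454 0.201 0.012]
tray_1 0.73 [335. 288.] [0.436 0.019 0.012]
tray_1 0.7 [338. 321.] [0.443 0.117 0.012]
tray_1 0.69 [347. 388.] [0.449 0.29  0.012]
nut_a_mid 0.73 [343. 287.] [0.417 0.028 0.025]
chalk_mid 0.61 [295. 340.] [0.555 0.157 0.017]
0.7 [4.8627015e-01 3.1036765e+00 3.6516209e-05] 0.008
```

```bash
python3 - <<'E'
import cv2
a=cv2.imread('pics/top0.png')[190:310,130:340]; cv2.imwrite('pics/topc.png',cv2.resize(a,None,fx=3.8,fy=3.8,interpolation=cv2.INTER_CUBIC))
a=cv2.imread('pics/side0.png')[240:430,220:430]; cv2.imwrite('pics/sidec.png',cv2.resize(a,None,fx=3.1,fy=3.1,interpolation=cv2.INTER_CUBIC))
E
```

```text
(no output)
```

View pics/topc.png

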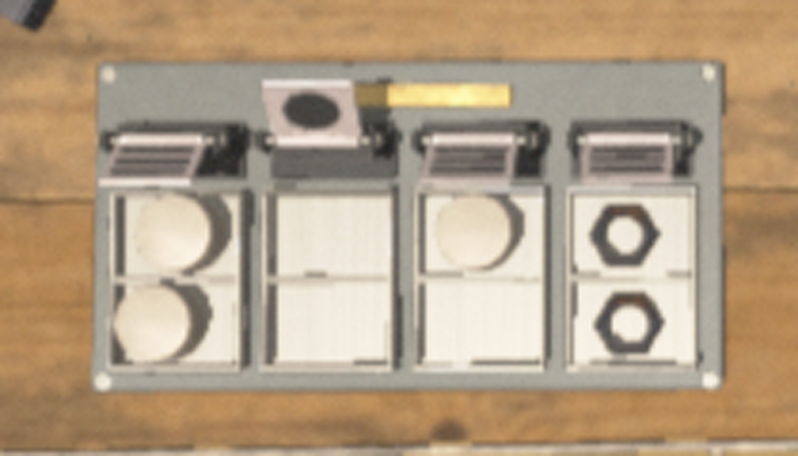

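View pics/sidec.png

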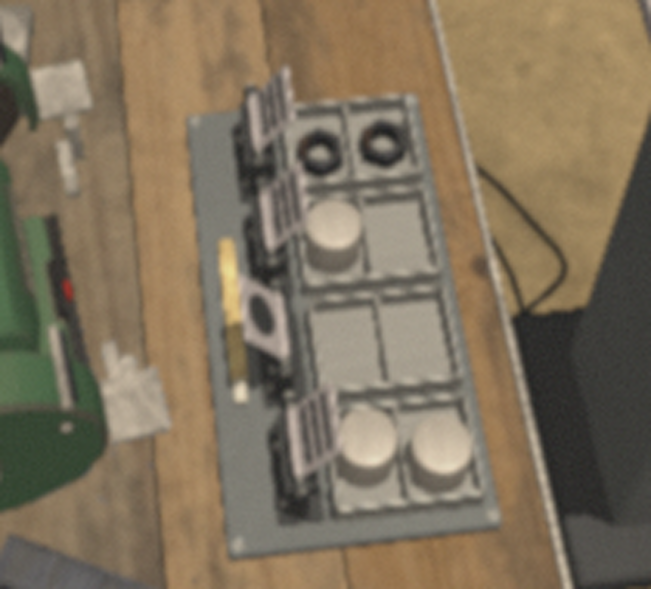

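View pics/top0.png

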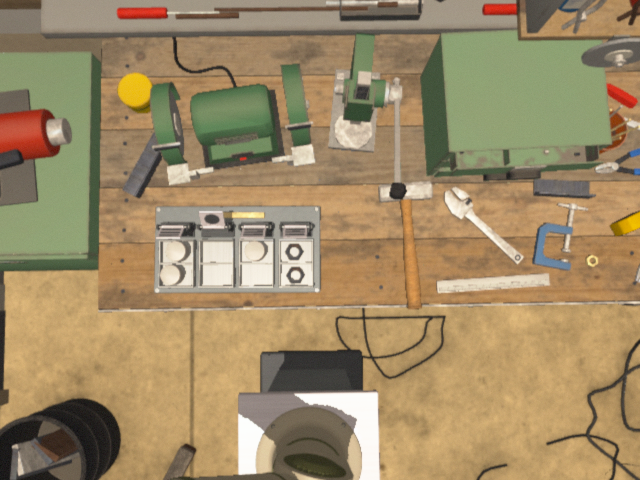

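The top and side views agree. From left to right:

| Place (y) | Tray | Tag now | Action |
|---|---|---|---|
| 0.293 | full, 2 slugs | forward | push back |
| 0.203 | empty | back (disc up) | push forward |
| 0.115 | half full | forward | leave |
| 0.023 | full, 2 nuts | forward | push back |

The hinges are at x ≈ 0.525.

```bash
python3 - <<'E'
from h import *
R=[0,np.pi,0]; z=.108
for p in [(.41,.29,.25),(.45,.29,z),(.528,.29,z),(.587,.203,.24),(.587,.203,z),(.45,.023,z),(.528,.023,z)]:
    print(p,kin.ik(p,R) is not None)
hand.grasp()
manip.move_l([.2,.5,.26],rate=.3)
manip.move_pose([.42,.29,.25],R)
manip.move_l([.45,.29,z],rate=.15)
f0=np.array(manip.read_contact_force())
manip.move_l([.528,.29,z],rate=.05)
print('f',np.array(manip.read_contact_force())-f0,manip.read_tcp_pos(),manip.read_width(),manip.read_clock())
manip.move_l([.45,.29,z]); manip.move_l([.42,.29,.22],rate=.2)
for c in ['top','side']:
    im=eyes.get_image(c)['img'][:,:,::-1]; cv2.imwrite(f'pics/{c}1.png',im)
a=cv2.imread('pics/side1.png')[180:460,180:460]; cv2.imwrite('pics/side1c.png',cv2.resize(a,None,fx=2.1,fy=2.1))
E
```

```text
(0.41, 0.29, 0.25) True
(0.45, 0.29, 0.108) True
(0.528, 0.29, 0.108) True
(0.587, 0.203, 0.24) True
(0.587, 0.203, 0.108) True
(0.45, 0.023, 0.108) True
(0.528, 0.023, 0.108) True
f [ 0.80664145 -0.51996301  1.00663832] [0.52770576 0.29006948 0.10798304] -1.3200423663655636e-05 6.25
```

View pics/side1c.png

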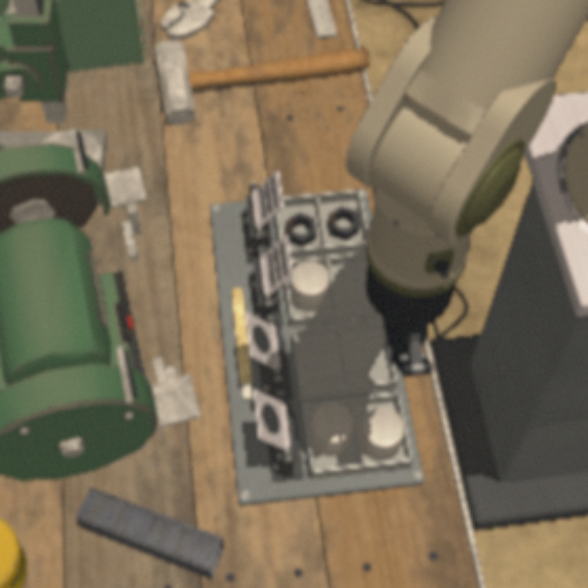

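The left tag, at (270,420) in the crop, now leans back with its disc up, and the slugs haven't moved. Next are the nut tray's tag and the empty tray's tag.

```bash
python3 - <<'E'
from h import *
z=.108
manip.move_l([.45,.023,.22],rate=.2)
manip.move_l([.45,.023,z],rate=.15)
manip.move_l([.528,.023,z],rate=.05)
manip.move_l([.45,.023,z]); manip.move_l([.45,.023,.22],rate=.2)
manip.move_l([.50,.203,.22],rate=.2)
manip.move_l([.587,.203,.22],rate=.15)
manip.move_l([.587,.203,z],rate=.1)
print(manip.read_contact_force())
manip.move_l([.521,.203,z],rate=.05)
print(manip.read_contact_force(),manip.read_clock())
manip.move_l([.58,.203,z]); manip.move_l([.58,.203,.22],rate=.15)
manip.move_l([.42,.23,.26],rate=.2)
manip.move_l([.2,.5,.26],rate=.3)
for c in ['top','side']:
    cv2.imwrite(f'pics/{c}2.png',eyes.get_image(c)['img'][:,:,::-1])
a=cv2.imread('pics/side2.png')[200:440,200:440]; b=cv2.imread('pics/top2.png')[180:320,130:340]
cv2.imwrite('pics/both2.png',np.hstack([cv2.resize(a,(380,380)),cv2.resize(b,(420,380))]))
print(manip.read_clock())
E
```

```text
[ 0.32037884 -0.30245798  0.65273975]
[1.06484233 0.83948914 0.17417756] 17.775
21.6083
```

View pics/both2.png

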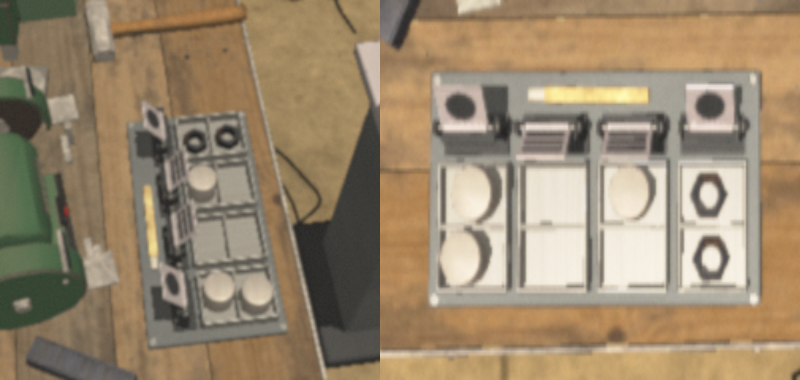

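The outer tags at (460,105) and (712,105) show their discs, and the middle two at (550,140) and (628,140) show their bars. The parts and soapstone haven't moved, so I'm handing in.

```bash
python3 -c "
from h import *
print(workorder.hand_in())"
```

```text
the job is handed in; nothing more can be done
None
```

I handed the job in at about 22 s, with no verdict returned: the final pictures show the tags of the two full trays (slugs at left, nuts at right) leaning back, the other two leaning forward, and the parts and soapstone where they were.

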